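# Three conkers under the magnifying glass

### The arm

A 6-joint arm with a two-finger parallel gripper is mounted at the origin on the work surface. World frame = base frame: x ahead of the robot, y to its left, z up, the work surface at z = 0. Lengths are in mm, angles in rad, forces in N, time in s.
With the tool pointing down it reaches from about 150 to 775 mm from the base axis. Payload 6.1 kg.
Tool frame: the origin (TCP) lies at the very end of the fingers, on their centre line; the grasp point (between the pads) lies 19 mm behind it; z points along the fingers, y is the direction in which the jaws open and shut (so a half turn about z gives the same grasp; the last joint's range is limited). The gripper opens to 85 mm and grips with 20 to 120 N. Pads are 22 mm wide; open, the fingers measure 114 mm over their backs; the gripper's body (76 mm by 85 mm) begins 54 mm behind the grasp point. The pads swing forward as they close: fully open they stand 13 mm farther back than shut.
Start: joints at [1.287, 0.126, -0.04, 1.405, 0, 1.571], TCP at [146.997, 503.984, 231.295] pointing down, gripper open.
Joint ranges: [-2.72, 2.72], [-0.95, 1.95], [-1.27, 1.35], [-1.78, 2.02], [-1.46, 1.47], [-3.14, 3.14]. Speed limits (rad/s): [2.39, 2.39, 3.01, 3.14, 3.14, 3.14].

### API

Orientations are given as a rotation vector (axis times angle).
In Python, from rig import ctrl gives the robot as it stands.
- The arm moves only by the shell command python3 -m creep 'ROWS' [FORCE]. ROWS is a JSON object of lists of equal length, an entry for each row: "angular": the turn, a rotation vector about the tool's x, y, z as a fraction of full scale, a list of three; "linear": the shift along the tool's x, y, z as a fraction of full scale, a list of three; "gripper": the closure, from 0 (fully open) to 1 (shut). In form: {"angular": [[rx, ry, rz], ...], "linear": [[x, y, z], ...], "gripper": [gripper, ...]}. A call has 1 to 20 rows; each row is the pose to reach, as a shift and turn from the pose commanded when the call began, along the tool's axes at that moment, turning the shorter way round; what a row does not reach only later rows make up. Full scale, the value 1, is 400 mm for a shift and 180 degrees for a turn. A row lasts 1/12 s, in which the tool goes at most 41.7 mm and 7.16 degrees, less where a joint would pass 70% of its speed; a pose out of reach is approached as far as the arm can. A call with a number of a shift or a turn outside -1 to 1 is refused whole. A call with a gripper value outside its range is refused whole. The fingers move at their own pace and stop on an object; FORCE is the grip in N (left out, the last holds). Time passes only in rows, so rows that repeat a pose let the fingers close. It gives the time, the measured TCP pose, the force and the opening at its end, in the units of the state.
- ctrl.state(): the state, without advancing time (a new reading comes with each control period).
- ctrl.camera(name): name is "scene" or "top"; returns a dict with "img" (420x560x3 uint8, red, green, blue), "fx", "fy", "cx", "cy" (pixels), "world_from_camera" (4x4, takes a point from camera to world coordinates). Camera axes: x right, y down, z forward; pixel columns grow to the right and rows downward; lengths in mm; the calibration is good to about 2 mm. A picture is of the moment at which its call begins. There is no depth.
- ctrl.sign_off(): hands the job in, once; it reports no verdict.
The state is a dict: "t": time; "qpos": joint angles; "joint_velocities": joint speeds; "tau": joint torques, N m; "tcp_pos": TCP position; "eef_rot": TCP orientation; "force": force on the tool from outside, world axes, zero at the start; "ft_torque": the same for the moment, N m; "width": opening from 0.0 (shut) to 1.0 (fully open).
Only numpy, scipy, OpenCV 4.12 (cv2) and the standard library are available. Lean on these libraries where they do the work, as an engineer would, in place of code of your own. Each camera call takes 0.05 s, during which the arm holds its last target. There are 200 camera calls.

### The job

Put exactly three of the five conkers from the wooden tray into the white dish, side by side on its floor, and leave the other two in the tray. Then pick up the magnifying glass and bring it across to the dish without pushing or knocking over the test-tube rack, the flask or the mortar. Finish while still holding it there so that the class can look: lens level, centred over the dish, its underside about 3 cm above the tops of the conkers, steady and touching nothing but the gripper.

Things in the scene. Friction and masses are not known exactly. Their poses are not given: they have to be found in the camera images.
- dish: shallow round white porcelain dish, loose, 0.4 kg: 132 mm across, 16 mm high, wall 4 mm, flat inner floor 4 mm above the bench and 120 mm across. Origin: centre of its underside; z up.
- tray: low wooden tray that holds the conkers at the start, fixed to the bench: 220 mm along its x, 180 mm along its y, lips 5 mm thick and 12 mm high, floor 5 mm thick. Origin: centre of its underside; z up.
- conker1_mid (a point): centre of a conker (horse-chestnut seed), half-way up: glossy brown dome on a flat pale base, round seen from above, 32 mm across (widest 9 mm above its base), 25 mm high, about 14 g; all five are alike. z up. It starts near a corner of the tray.
- conker2_mid (a point): centre of a conker (horse-chestnut seed), half-way up: glossy brown dome on a flat pale base, round seen from above, 32 mm across (widest 9 mm above its base), 25 mm high, about 14 g; all five are alike. z up. It starts near a corner of the tray.
- conker3_mid (a point): centre of a conker (horse-chestnut seed), half-way up: glossy brown dome on a flat pale base, round seen from above, 32 mm across (widest 9 mm above its base), 25 mm high, about 14 g; all five are alike. z up. It starts in the middle of the tray.
- conker4_mid (a point): centre of a conker (horse-chestnut seed), half-way up: glossy brown dome on a flat pale base, round seen from above, 32 mm across (widest 9 mm above its base), 25 mm high, about 14 g; all five are alike. z up. It starts near a corner of the tray.
- conker5_mid (a point): centre of a conker (horse-chestnut seed), half-way up: glossy brown dome on a flat pale base, round seen from above, 32 mm across (widest 9 mm above its base), 25 mm high, about 14 g; all five are alike. z up. It starts near a corner of the tray.
- lens_mid (a point): centre of the lens of the magnifying glass, 6 mm above its underside. Steel rim 94 mm across and 12 mm thick, clear lens in it, black handle; about 90 g; it starts lying flat on the bench. Axes of the magnifying glass: x from the handle to the lens, z square to the lens (up as it lies).
- lens_grip (a point): point on the handle of the magnifying glass to grip, 82 mm from the lens centre (towards -x of the magnifying glass), 7 mm above its underside. The handle is 18 mm wide and 14 mm high, runs from 61 to 167 mm from the lens centre, lies on the bench and its underside is flush with the rim's. Same axes as lens_mid.
- rack: white test-tube rack between the magnifying glass and the dish, loose, 0.5 kg: 240 mm along its x, 62 mm along its y, with two rows of stoppered tubes up to 105 mm high. Origin: centre of its underside. Leave it where it is.
- flask: round long-necked glass flask with a cork, loose: 104 mm across, 204 mm high. Origin: centre of its underside. Leave it where it is.
- mortar: black stone mortar with its pestle standing in it, loose: 112 mm across, 140 mm high with the pestle. Origin: centre of its underside. Leave it where it is.
Mind the look-alikes: they are no part of the job. Leave any grey or pink look-alike of the part that bears conker3_mid alone.

How it is judged:
By the outcome, as a careful person would: the job done as asked, in the order asked, and still so for the second after the job is handed in, while the arm keeps its last pose, push and grip.
It also fails if it takes over 72 s, if anything falls off the work surface, if the arm or the gripper's body presses on something with over 40 N, if the wrist force passes 120 N, or if a joint passes its speed limit or range.

## Working session

There is one attempt and no reset: what is moved stays moved. The work goes in short steps, Python scripts to look and compute and a shell command to move; the robot and the scene stay as the last step left them, time stands still between calls to the robot, and variables do not carry over. Pictures are saved under pics/ and viewed, about 8 in all and at most 12, crops included, and the job is handed in when it is done.

```bash
mkdir -p pics; ls
cat > h.py <<'E'
import numpy as np, cv2
from rig import ctrl
from scipy.spatial.transform import Rotation as R
def snap(cam,fn,crop=None,scale=1):
    c=ctrl.camera(cam); im=c["img"][:,:,::-1]
    if crop: x0,y0,x1,y1=crop; im=im[y0:y1,x0:x1]
    cv2.imwrite("pics/"+fn,cv2.resize(im,None,fx=scale,fy=scale,interpolation=cv2.INTER_CUBIC)); return c
def ray(c,u,v,z):
    T=np.array(c["world_from_camera"]); d=T[:3,:3]@[(u-c["cx"])/c["fx"],(v-c["cy"])/c["fy"],1]
    o=T[:3,3]; return o+d*(z-o[2])/d[2]
def proj(c,p):
    T=np.linalg.inv(np.array(c["world_from_camera"])); q=T[:3,:3]@np.array(p,float)+T[:3,3]
    return q[0]/q[2]*c["fx"]+c["cx"], q[1]/q[2]*c["fy"]+c["cy"]
E
python3 - <<'E'
from h import *
c=snap("top","a.png",scale=1.42);print({k:c[k] for k in c if k!="img"})
c=snap("scene","b.png",scale=1.42);print({k:c[k] for k in c if k!="img"})
print(ctrl.state())
E
```

```text
pics
{'fx': 435.27065908654106, 'fy': 435.27065908654106, 'cx': 275.5034270916916, 'cy': 213.05426418453007, 'world_from_camera': array([[-3.29133550e-03, -9.97885061e-01,  6.49197300e-02,
         5.07092474e+02],
       [-9.99906101e-01,  4.14770633e-03,  1.30608636e-02,
        -2.38018219e+01],
       [-1.33025087e-02, -6.48706464e-02, -9.97805012e-01,
         1.00594858e+03],
       [ 0.00000000e+00,  0.00000000e+00,  0.00000000e+00,
         1.00000000e+00]])}
{'fx': 466.93688103539336, 'fy': 466.93688103539336, 'cx': 276.48239988054047, 'cy': 218.1500549478643, 'world_from_camera': array([[-7.83195538e-01,  4.06043060e-01, -4.70886166e-01,
         1.20124590e+03],
       [ 6.21602503e-01,  5.29176844e-01, -5.77565750e-01,
         7.47294932e+02],
       [ 1.46654910e-02, -7.45050938e-01, -6.66846326e-01,
         9.20724092e+02],
       [ 0.00000000e+00,  0.00000000e+00,  0.00000000e+00,
         1.00000000e+00]])}
{'t': 0.1, 'qpos': array([ 1.28700408e+00,  1.26324610e-01, -4.04879184e-02,  1.40540057e+00,
        1.09078680e-05,  1.57080876e+00]), 'joint_velocities': array([-7.49293659e-05, -1.43965711e-03,  8.68105339e-04,  2.28345454e-04,
        1.17491643e-03, -3.55000753e-04]), 'tau': array([ 3.84827472e-04, -4.36901093e+01,  3.53605807e+01,  1.35929603e-02,
       -8.20894456e-05,  7.32799975e-06]), 'tcp_pos': array([146.89504507, 503.65515536, 230.61249503]), 'eef_rot': array([-4.44274772e-01, -3.10980592e+00,  2.20052846e-03]), 'force': array([-0.43714405,  0.07487409,  0.16018726]), 'ft_torque': array([-0.03528444,  0.04693885,  0.06261881]), 'width': 1.0023738484360847}
```

View pics/a.png

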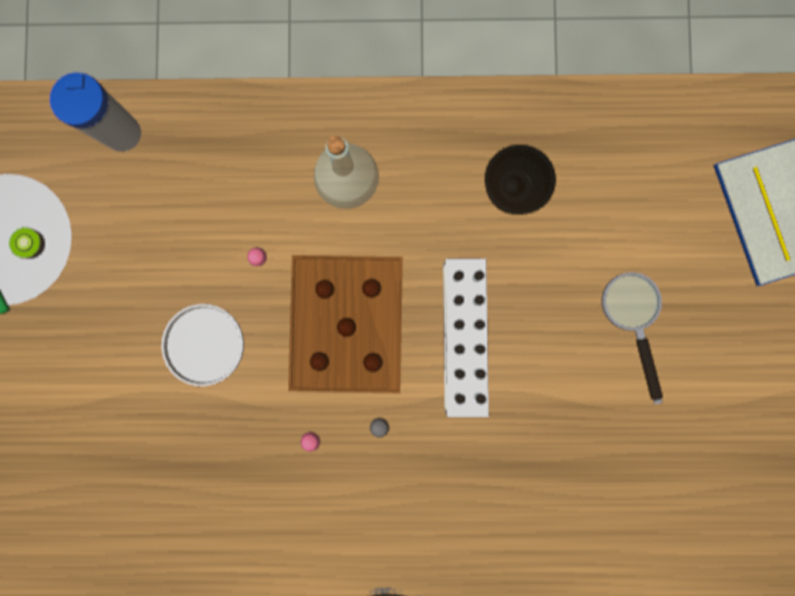

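View pics/b.png

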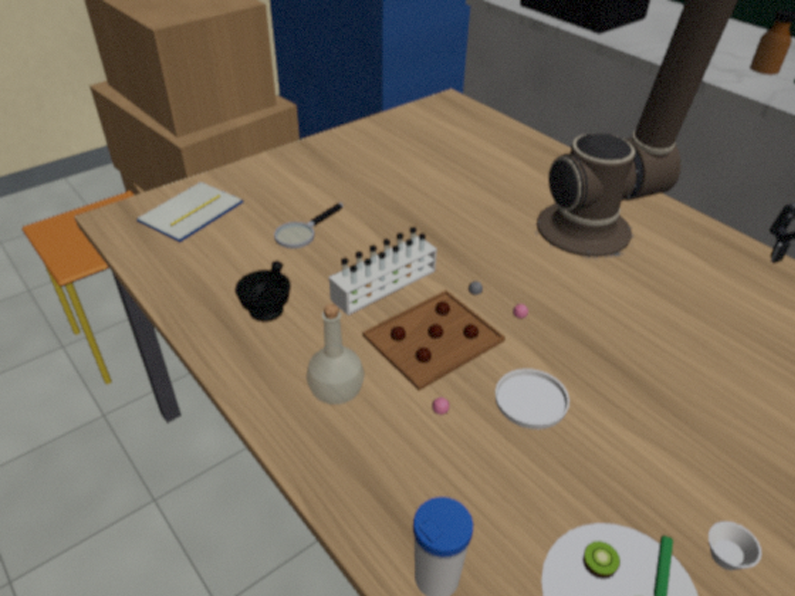

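The top view (795 px wide) shows the dish at (203,345), the tray at (346,324), and brown conkers at (325,289), (372,288), (346,327), (319,361), (373,362). Look-alikes are pink at (257,257) and (310,441), and grey at (379,427). They lie outside the tray, so only the brown ones inside it fit. The rack is at (467,338), the lens at (631,301) with its handle running to (657,400), the flask at (346,178), and the mortar at (520,180).

Run:
```python
from h import *
c=snap("top","c.png",(105,170,485,300),2.1)
im=c["img"].astype(int)
m=((im[:,:,0]<95)&(im[:,:,2]<45)).astype(np.uint8)
m[:,:205]=0;m[:,280:]=0;m[:182]=0;m[272:]=0
n,l,s,ce=cv2.connectedComponentsWithStats(m)
for i in range(1,n):
    if s[i,4]>30: print("conker",s[i],ce[i],ray(c,*ce[i],17).round(1))
g=lambda n,u,v,z:print(n,ray(c,u/1.42,v/1.42,z).round(1))
g("dish",203,345,12)
for u,v in((292,256),(403,257),(400,391),(289,390)):g("tray",u,v,12)
g("lens",631,301,6);g("handleend",657,402,7);g("handlestart",641,335,7)
for u,v in((445,260),(486,259),(489,416),(445,417)):g("rack",u,v,60)
g("flask",346,185,50);g("mortar",520,180,60)
```

```text
conker [222 197  14  13 141] [228.36170213 203.06382979] [594.7  96.7  17. ]
conker [255 196  13  14 136] [261.21323529 202.42647059] [595.9  21.7  17. ]
conker [237 224  14  13 144] [243.71527778 229.93055556] [533.3  61.5  17. ]
conker [218 248  14  13 144] [224.72916667 253.96527778] [479.  104.5  17. ]
conker [256 248  14  14 146] [262.30136986 254.59589041] [477.3  19.3  17. ]
dish [504.5 292.7  12. ]
tray [648.1 150.   12. ]
tray [645.6 -30.1  12. ]
tray [430.2 -24.4  12. ]
tray [432.2 153.3  12. ]
lens [ 573.  -397.6    6. ]
handleend [ 411.5 -433.9    7. ]
handlestart [ 518.2 -411.6    7. ]
rack [633.9 -94.4  60. ]
rack [ 635.1 -157.4   60. ]
rack [ 396.  -158.8   60. ]
rack [394.7 -92.3  60. ]
flask [754.6  59.1  50. ]
mortar [ 758.1 -211.6   60. ]
```

View pics/c.png

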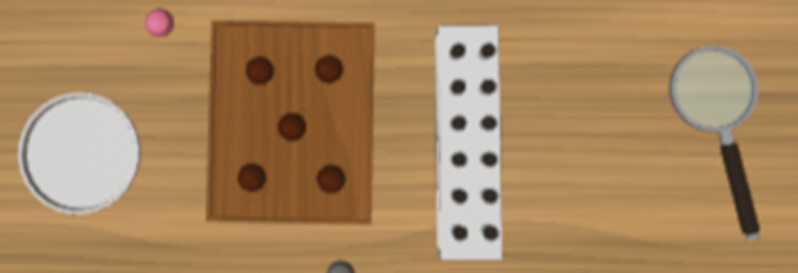

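```bash
cat >> h.py <<'E'
def to(p,yaw=None):
    """shift/turn fractions to TCP p, tool down, jaw (tool y) at world angle yaw deg"""
    s=ctrl.state(); A=R.from_rotvec(s["eef_rot"])
    print("lin",(A.inv().apply(np.array(p)-s["tcp_pos"])/400).round(4),end=" ")
    if yaw is not None:
        f=np.radians((yaw+90)/2); B=R.from_rotvec(np.pi*np.array([np.cos(f),np.sin(f),0]))
        v=(A.inv()*B).as_rotvec()/np.pi; print("ang",v.round(4),end=" ")
    print("t",round(s["t"],2),s["tcp_pos"].round(1),"w",round(s["width"]*85,1),"F",s["force"].round(1),"q",s["qpos"].round(2))
E
python3 - <<'E'
from h import *
to((594.7,96.7,100),90)
E
```

```text
lin [-1.3596 -0.6629  0.3276] ang [-0.0004 -0.     -0.0903] t 0.15 [146.9 503.7 230.7] w 85.0 F [ 0.4 -0.9  0.4] q [ 1.29  0.13 -0.04  1.41 -0.    1.57]
```

```bash
python3 -m creep '{"angular":[[0,0,-0.09],[0,0,-0.09],[0,0,-0.09],[0,0,-0.09],[0,0,-0.09],[0,0,-0.09],[0,0,-0.09],[0,0,-0.09]],"linear":[[-0.7,-0.34,0.1],[-0.7,-0.34,0.1],[-0.7,-0.34,0.1],[-0.7,-0.34,0.1],[-0.7,-0.34,0.1],[-0.7,-0.34,0.1],[-0.7,-0.34,0.1],[-0.7,-0.34,0.1]],"gripper":[0.43,0.43,0.43,0.43,0.43,0.43,0.43,0.43]}' 20; python3 -c "
from h import *
to((594.7,96.7,90),90)"
```

```text
t: 0.82
tcp_pos: [379.3, 292.5, 190.7]
eef_rot: [0.004, 3.142, -0.001]
force: [0.7, 0.0, -0.3]
width: 0.568
lin [-0.5398 -0.4879  0.2521] ang [-0.0003  0.     -0.0009] t 0.82 [379.3 292.5 190.7] w 48.3 F [ 0.7  0.  -0.3] q [ 0.66  0.04 -0.22  1.31 -0.    0.66]
```

```bash
python3 -m creep '{"angular":[[0,0,0],[0,0,0],[0,0,0],[0,0,0],[0,0,0],[0,0,0],[0,0,0],[0,0,0],[0,0,0],[0,0,0],[0,0,0]],"linear":[[-0.54,-0.488,0.25],[-0.54,-0.488,0.25],[-0.54,-0.488,0.25],[-0.54,-0.488,0.25],[-0.54,-0.488,0.25],[-0.54,-0.488,0.25],[-0.54,-0.488,0.25],[-0.54,-0.488,0.25],[-0.54,-0.488,0.35],[-0.54,-0.488,0.35],[-0.54,-0.488,0.35]],"gripper":[0.43,0.43,0.43,0.43,0.43,0.43,0.43,0.43,0.43,0.43,0.43]}'; python3 -c "
from h import *
to((594.7,96.7,9),90)
snap('scene','d.png',(220,180,420,320),4)"
```

```text
t: 1.73
tcp_pos: [591.2, 99.3, 49.3]
eef_rot: [-0.002, -3.136, 0.001]
force: [0.2, 0.3, 0.6]
width: 0.568
lin [-0.0094 -0.0063  0.1007] ang [-0.0003 -0.0019 -0.0004] t 1.73 [591.2  99.3  49.3] w 48.3 F [0.2 0.3 0.6] q [ 0.17  0.33 -0.19  1.06  0.    0.17]
```

View pics/d.png

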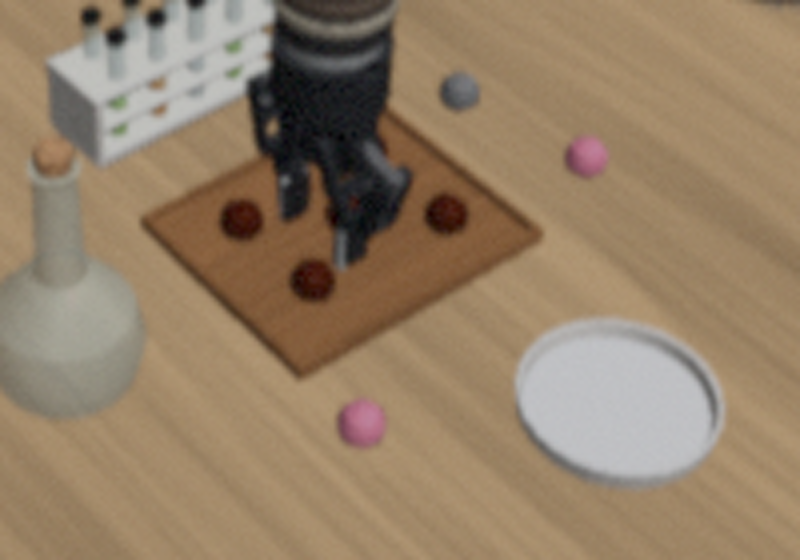

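The fingertips show at (295,213) and (345,266), straddling the far conker, which sits at (313,280). I'll use those pixels to check the height of the real tips.

```bash
python3 -c "
from h import *
c=ctrl.camera('scene')
for z in (45,49,53,57,61): print(z,[((np.array(proj(c,(591.5,99+d,z)))-[220,180])*4).round(0) for d in(-24,-38,24,38)])
print([((np.array(proj(c,(594.7,96.7,z)))-[220,180])*4).round(0) for z in (17,)])
to((594.7,96.7,9),90)"
```

```text
45 [array([295., 225.]), array([282., 214.]), array([342., 266.]), array([356., 278.])]
49 [array([296., 221.]), array([282., 210.]), array([342., 261.]), array([357., 273.])]
53 [array([296., 217.]), array([282., 205.]), array([343., 257.]), array([357., 269.])]
57 [array([296., 213.]), array([283., 201.]), array([343., 253.]), array([357., 265.])]
61 [array([296., 208.]), array([283., 197.]), array([344., 248.]), array([358., 260.])]
[array([311., 275.])]
lin [-0.003  -0.0089  0.1091] ang [ 0.0001  0.0002 -0.    ] t 1.83 [593.5 100.3  52.7] w 48.6 F [ 0.  -0.2  0.2] q [ 0.17  0.32 -0.19  1.06  0.    0.17]
```

```bash
python3 -m creep '{"angular":[[0,0,0],[0,0,0],[0,0,0],[0,0,0],[0,0,0],[0,0,0],[0,0,0],[0,0,0]],"linear":[[-0.003,-0.008,0.05],[-0.003,-0.008,0.08],[-0.003,-0.008,0.106],[-0.003,-0.008,0.106],[-0.003,-0.008,0.106],[-0.003,-0.008,0.106],[-0.003,-0.008,0.106],[-0.003,-0.008,0.106]],"gripper":[0.43,0.43,0.43,0.43,0.8,0.8,0.8,0.8]}' 25; python3 -c "
from h import *
to((594.7,96.7,9),90)"
```

```text
t: 2.5
tcp_pos: [595.2, 96.5, 9.7]
eef_rot: [0.002, 3.14, 0.0]
force: [0.1, -0.0, -0.6]
width: 0.351
lin [0.0012 0.0004 0.0017] ang [ 0.0001  0.0004 -0.0003] t 2.5 [595.2  96.5   9.7] w 29.8 F [ 0.1 -0.  -0.6] q [ 0.16  0.35 -0.24  0.97 -0.    0.16]
```

```bash
python3 -m creep '{"angular":[[0,0,0],[0,0,0],[0,0,0],[0,0,0],[0,0,0],[0,0,0],[0,0,0]],"linear":[[0,0,0],[0,0,0],[0,0,-0.05],[0,0,-0.1],[0,0,-0.15],[0,0,-0.15],[0,0,-0.15]],"gripper":[0.8,0.8,0.8,0.8,0.8,0.8,0.8]}'; python3 -c "
from h import *
to((540.5,292.7,60),90)
to((468.5,292.7,60),90)"
```

```text
t: 3.08
tcp_pos: [595.7, 96.5, 70.2]
eef_rot: [0.002, 3.139, 0.001]
force: [-0.2, 0.5, -0.2]
width: 0.348
lin [0.1385 0.4904 0.0252] ang [ 0.0001  0.0009 -0.0004] t 3.08 [595.7  96.5  70.2] w 29.6 F [-0.2  0.5 -0.2] q [ 0.16  0.31 -0.16  1.09 -0.    0.16]
lin [0.3185 0.4902 0.0247] ang [ 0.0001  0.0009 -0.0004] t 3.08 [595.7  96.5  70.2] w 29.6 F [-0.2  0.5 -0.2] q [ 0.16  0.31 -0.16  1.09 -0.    0.16]
```

Width has held at 29.6 mm, so the conker is gripped. I'll place it at the dish's +x spot.

```bash
python3 -m creep '{"angular":[[0,0,0],[0,0,0],[0,0,0],[0,0,0],[0,0,0],[0,0,0],[0,0,0],[0,0,0],[0,0,0]],"linear":[[0.1385,0.49,0],[0.1385,0.49,0],[0.1385,0.49,0],[0.1385,0.49,0],[0.1385,0.49,0],[0.1385,0.49,0.05],[0.1385,0.49,0.07],[0.1385,0.49,0.07],[0.1385,0.49,0.07]],"gripper":[0.8,0.8,0.8,0.8,0.8,0.8,0.8,0.8,0.8]}'; python3 -c "
from h import *
to((540.5,292.7,10),90)"
```

```text
t: 3.83
tcp_pos: [538.7, 291.1, 39.5]
eef_rot: [-0.003, -3.139, 0.003]
force: [0.3, -0.9, 0.8]
width: 0.347
lin [-0.0047  0.0042  0.0737] ang [-0.0006 -0.0009 -0.0006] t 3.83 [538.7 291.1  39.5] w 29.5 F [ 0.3 -0.9  0.8] q [ 0.5   0.35 -0.18  1.05 -0.    0.5 ]
```

```bash
python3 -m creep '{"angular":[[0,0,0],[0,0,0],[0,0,0],[0,0,0],[0,0,0],[0,0,0],[0,0,0],[0,0,0],[0,0,0],[0,0,0],[0,0,0],[0,0,0]],"linear":[[0,0,0.03],[0,0,0.06],[0,0,0.079],[0,0,0.079],[0,0,0.079],[0,0,0.079],[0,0,0.079],[0,0,0.079],[0,0,0.03],[0,0,-0.04],[0,0,-0.08],[0,0,-0.08]],"gripper":[0.8,0.8,0.8,0.8,0.8,0.5,0.5,0.5,0.5,0.43,0.43,0.43]}'; python3 -c "
from h import *
to((479.5,104.5,60),90)"
```

```text
t: 4.83
tcp_pos: [541.6, 293.6, 77.2]
eef_rot: [0.002, 3.136, 0.005]
force: [0.2, 0.4, 1.0]
width: 0.573
lin [ 0.155  -0.4731  0.0407] ang [ 0.001   0.0019 -0.0003] t 4.83 [541.6 293.6  77.2] w 48.7 F [0.2 0.4 1. ] q [ 0.5   0.33 -0.12  1.11  0.    0.5 ]
```

```bash
python3 -m creep '{"angular":[[0,0,0],[0,0,0],[0,0,0],[0,0,0],[0,0,0],[0,0,0],[0,0,0],[0,0,0],[0,0,0],[0,0,0],[0,0,0],[0,0,0],[0,0,0],[0,0,0],[0,0,0],[0,0,0],[0,0,0],[0,0,0],[0,0,0]],"linear":[[0.154,-0.471,0],[0.154,-0.471,0],[0.154,-0.471,0],[0.154,-0.471,0],[0.154,-0.471,0],[0.154,-0.471,0.05],[0.154,-0.471,0.06],[0.154,-0.471,0.09],[0.154,-0.471,0.12],[0.154,-0.471,0.15],[0.154,-0.471,0.162],[0.154,-0.471,0.162],[0.154,-0.471,0.162],[0.154,-0.471,0.162],[0.154,-0.471,0.162],[0.154,-0.471,0.162],[0.154,-0.471,0.162],[0.154,-0.471,0.162],[0.154,-0.471,0.162]],"gripper":[0.43,0.43,0.43,0.43,0.43,0.43,0.43,0.43,0.43,0.43,0.43,0.43,0.8,0.8,0.8,0.8,0.8,0.8,0.8]}'; python3 -c "
from h import *
to((479,104.5,10),90)
to((468.5,292.7,10),90)"
```

```text
t: 6.42
tcp_pos: [478.2, 104.3, 8.6]
eef_rot: [0.002, 3.141, 0.001]
force: [-0.6, -0.1, 3.9]
width: 0.35
lin [-0.0021  0.0006 -0.0035] ang [ 0.0001  0.0003 -0.0003] t 6.42 [478.2 104.3   8.6] w 29.7 F [-0.6 -0.1  3.9] q [ 0.21  0.16 -0.51  0.9   0.    0.22]
lin [ 0.0247  0.4711 -0.0033] ang [ 0.0001  0.0003 -0.0003] t 6.42 [478.2 104.3   8.6] w 29.7 F [-0.6 -0.1  3.9] q [ 0.21  0.16 -0.51  0.9   0.    0.22]
```

```bash
python3 -m creep '{"angular":[[0,0,0],[0,0,0],[0,0,0],[0,0,0],[0,0,0],[0,0,0],[0,0,0],[0,0,0],[0,0,0],[0,0,0],[0,0,0],[0,0,0],[0,0,0],[0,0,0],[0,0,0],[0,0,0],[0,0,0],[0,0,0],[0,0,0],[0,0,0]],"linear":[[0,0,-0.05],[0,0,-0.1],[0,0.1,-0.14],[0.0245,0.471,-0.14],[0.0245,0.471,-0.14],[0.0245,0.471,-0.14],[0.0245,0.471,-0.14],[0.0245,0.471,-0.14],[0.0245,0.471,-0.14],[0.0245,0.471,-0.09],[0.0245,0.471,-0.05],[0.0245,0.471,-0.02],[0.0245,0.471,-0.001],[0.0245,0.471,-0.001],[0.0245,0.471,-0.001],[0.0245,0.471,-0.001],[0.0245,0.471,-0.001],[0.0245,0.471,-0.04],[0.0245,0.471,-0.12],[0.0245,0.471,-0.16]],"gripper":[0.8,0.8,0.8,0.8,0.8,0.8,0.8,0.8,0.8,0.8,0.8,0.8,0.8,0.8,0.5,0.5,0.5,0.5,0.5,0.43]}'; python3 -c "
from h import *
to((468.5,292.7,10),90)
snap('top','e.png',(100,170,300,320),4)"
```

```text
t: 8.08
tcp_pos: [468.7, 292.8, 74.8]
eef_rot: [0.002, 3.14, 0.002]
force: [0.9, 0.3, 1.1]
width: 0.568
lin [ 0.0008 -0.0003  0.1619] ang [ 0.0003  0.0005 -0.0004] t 8.08 [468.7 292.8  74.8] w 48.2 F [0.9 0.3 1.1] q [ 0.56  0.22 -0.27  1.08 -0.    0.56]
```

View pics/e.png

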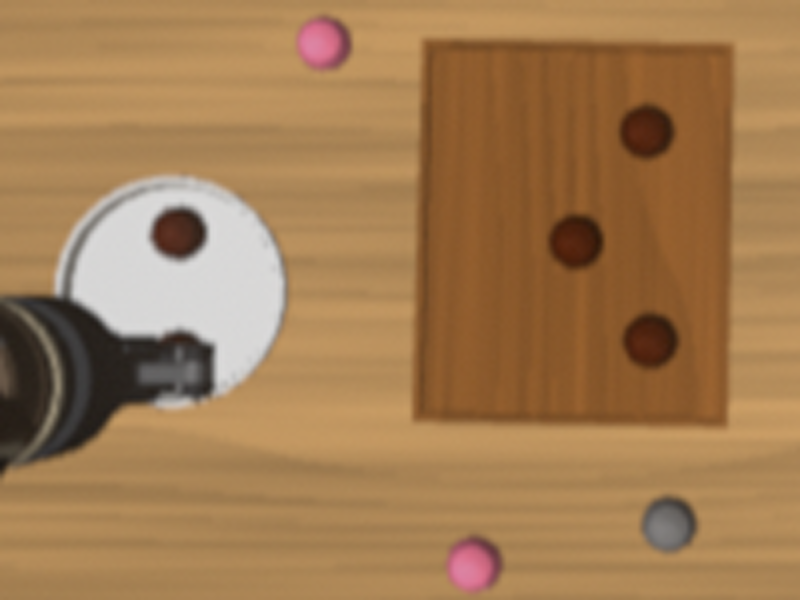

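The dish spans (55–288, 175–408) in the crop. One conker is at (179,232), and the second is partly hidden near (180,355). Three are left in the tray, so I'll take the middle one at (576,241).

```bash
python3 -m creep '{"angular":[[0,0,0],[0,0,0],[0,0,0],[0,0,0],[0,0,0],[0,0,0],[0,0,0],[0,0,0],[0,0,0],[0,0,0],[0,0,0],[0,0,0],[0,0,0],[0,0,0],[0,0,0],[0,0,0],[0,0,0],[0,0,0],[0,0,0]],"linear":[[-0.162,-0.578,0],[-0.162,-0.578,0],[-0.162,-0.578,0],[-0.162,-0.578,0],[-0.162,-0.578,0],[-0.162,-0.578,0],[-0.162,-0.578,0],[-0.162,-0.578,0.05],[-0.162,-0.578,0.09],[-0.162,-0.578,0.12],[-0.162,-0.578,0.15],[-0.162,-0.578,0.162],[-0.162,-0.578,0.162],[-0.162,-0.578,0.162],[-0.162,-0.578,0.162],[-0.162,-0.578,0.162],[-0.162,-0.578,0.162],[-0.162,-0.578,0.162],[-0.162,-0.578,0.162]],"gripper":[0.43,0.43,0.43,0.43,0.43,0.43,0.43,0.43,0.43,0.43,0.43,0.43,0.43,0.8,0.8,0.8,0.8,0.8,0.8]}'; python3 -c "
from h import *
to((533.3,61.5,10),90)
to((504.5,292.7,10),90)"
```

```text
t: 9.72
tcp_pos: [533.3, 61.4, 8.1]
eef_rot: [0.002, 3.14, 0.001]
force: [-0.2, -0.7, 4.2]
width: 0.353
lin [ 0.      0.0002 -0.0047] ang [ 0.0001  0.0005 -0.0003] t 9.72 [533.3  61.4   8.1] w 30.0 F [-0.2 -0.7  4.2] q [ 0.11  0.24 -0.4   0.92  0.    0.12]
lin [ 0.0726  0.5782 -0.0046] ang [ 0.0001  0.0005 -0.0003] t 9.72 [533.3  61.4   8.1] w 30.0 F [-0.2 -0.7  4.2] q [ 0.11  0.24 -0.4   0.92  0.    0.12]
```

```bash
python3 -m creep '{"angular":[[0,0,0],[0,0,0],[0,0,0],[0,0,0],[0,0,0],[0,0,0],[0,0,0],[0,0,0],[0,0,0],[0,0,0],[0,0,0],[0,0,0],[0,0,0],[0,0,0],[0,0,0],[0,0,0],[0,0,0],[0,0,0]],"linear":[[0,0,-0.05],[0,0,-0.1],[0,0.1,-0.16],[0.0725,0.578,-0.16],[0.0725,0.578,-0.16],[0.0725,0.578,-0.16],[0.0725,0.578,-0.16],[0.0725,0.578,-0.16],[0.0725,0.578,-0.16],[0.0725,0.578,-0.16],[0.0725,0.578,-0.12],[0.0725,0.578,-0.08],[0.0725,0.578,-0.05],[0.0725,0.578,-0.02],[0.0725,0.578,-0.002],[0.0725,0.578,-0.002],[0.0725,0.578,-0.002],[0.0725,0.578,-0.002]],"gripper":[0.8,0.8,0.8,0.8,0.8,0.8,0.8,0.8,0.8,0.8,0.8,0.8,0.8,0.8,0.8,0.8,0.8,0.8]}'; python3 -m creep '{"angular":[[0,0,0],[0,0,0],[0,0,0],[0,0,0],[0,0,0],[0,0,0],[0,0,0],[0,0,0],[0,0,0]],"linear":[[0,0,0],[0,0,0],[0,0,-0.05],[0,0,-0.1],[0,0,-0.2],[0,0,-0.3],[0.5,0,-0.5],[0.5,0,-0.5],[0.5,0,-0.5]],"gripper":[0.5,0.5,0.5,0.5,0.43,0.43,0.43,0.43,0.43]}'; python3 -c "
from h import *
to((500,-416,200),None)"
```

```text
t: 11.22
tcp_pos: [504.2, 291.9, 8.4]
eef_rot: [0.003, 3.141, 0.0]
force: [-0.2, 0.7, 0.8]
width: 0.347
t: 11.97
tcp_pos: [387.1, 292.5, 175.8]
eef_rot: [0.004, 3.141, 0.001]
force: [-1.1, 0.9, -0.4]
width: 0.572
lin [-0.2862 -1.7707 -0.0618] t 11.97 [387.1 292.5 175.8] w 48.6 F [-1.1  0.9 -0.4] q [ 0.65  0.06 -0.24  1.28  0.    0.65]
```

```bash
python3 -m creep '{"angular":[[0,0,0],[0,0,0],[0,0,0],[0,0,0],[0,0,0],[0,0,0],[0,0,0],[0,0,0],[0,0,0],[0,0,0],[0,0,0]],"linear":[[0,-0.9,0],[0,-0.9,0],[0,-0.9,0],[0,-0.9,0],[0,-0.9,0],[0,-0.9,0],[0,-0.9,0],[0,-0.9,0],[0,-0.9,0],[0,-0.9,0],[0,-0.9,0]],"gripper":[0.43,0.43,0.43,0.43,0.43,0.43,0.43,0.43,0.43,0.43,0.43]}'
python3 - <<'E'
from h import *
to((500,-416,200))
c=ctrl.camera('top'); im=c['img'][:,:,::-1]
a=cv2.resize(im[190:290,415:475],None,fx=6,fy=6,interpolation=cv2.INTER_CUBIC)
b=cv2.resize(im[205:280,105:180],None,fx=5.5,fy=8,interpolation=cv2.INTER_CUBIC)
b=cv2.resize(im[205:280,105:180],None,fx=5.5,fy=5.5,interpolation=cv2.INTER_CUBIC)
o=np.zeros((600,790,3),np.uint8); o[:600,:360]=a; o[:b.shape[0],370:370+b.shape[1]]=b
cv2.imwrite('pics/f.png',o)
E
```

```text
t: 12.88
tcp_pos: [387.4, -68.6, 174.8]
eef_rot: [0.008, 3.141, 0.0]
force: [0.6, -0.4, 0.7]
width: 0.569
lin [-0.2859 -0.8671 -0.0629] t 12.88 [387.4 -68.6 174.8] w 48.3 F [ 0.6 -0.4  0.7] q [-0.18 -0.12 -0.41  1.28  0.   -0.17]
```

View pics/f.png

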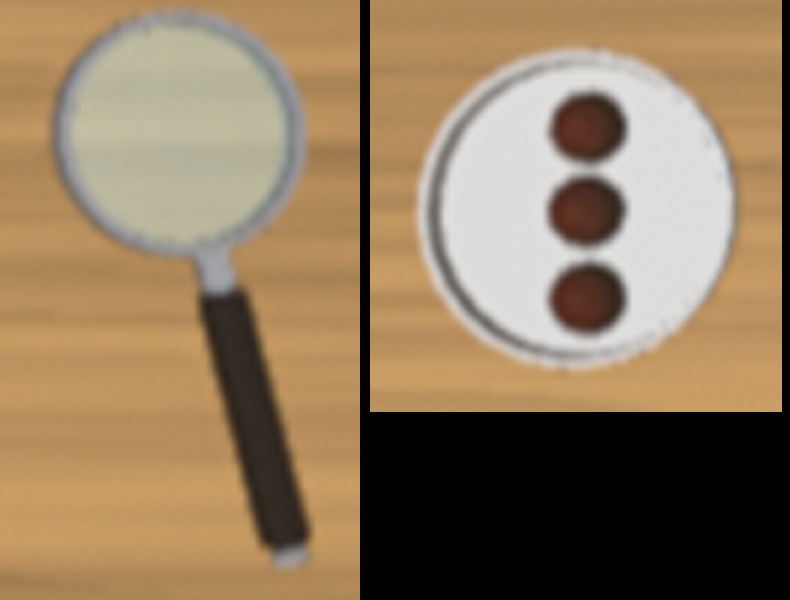

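The lens centre is at crop (179,133), and the handle axis runs from (222,294) to (286,540). The dish holds three upright conkers in a row at (588,127), (588,211), (588,299), with the dish centre at (577,208).

Run:
```python
from h import *
c=ctrl.camera('top')
f=lambda u,v,z:ray(c,415+u/6,190+v/6,z)
L=f(179,133,6); a=f(222,294,10); b=f(286,540,10)
print(L,a,b,"len",np.linalg.norm(L[:2]-a[:2]),np.linalg.norm(L[:2]-b[:2]))
d=(a-b)[:2]; print("ang ab",np.degrees(np.arctan2(d[1],d[0])))
d=(L-b)[:2]; y=np.degrees(np.arctan2(d[1],d[0])); print("ang Lb",y)
d/=np.linalg.norm(d); g=L[:2]-82*d; print("grip",g)
print("dish",ray(c,105+207/5.5,205+208.5/5.5,12))
for v in(127,211,299):print(ray(c,105+218/5.5,205+v/5.5,17))
to((*g,80),90+y); to((*g,80),y-90)
```

```text
[ 572.57681805 -398.64820777    6.        ] [ 511.15010441 -411.61365661   10.        ] [ 418.67800366 -432.84599025   10.        ] len 62.78012433361728 157.6525717986426
ang ab 12.93143090144364
ang Lb 12.528114457518384
grip [ 492.52926389 -416.43553678]
dish [504.58355837 293.41161619  12.        ]
[538.30530064 287.79444381  17.        ]
[503.54923158 287.22817261  17.        ]
[467.30769434 286.63769908  17.        ]
lin [-0.2637 -0.8733  0.2365] ang [ 0.0001  0.0001 -0.07  ] t 12.98 [387.4 -67.  174.7] w 48.3 F [-0.1  0.6 -0.5] q [-0.17 -0.12 -0.41  1.28  0.   -0.17]
lin [-0.2637 -0.8733  0.2365] ang [ 1.0e-04 -1.0e-04  9.3e-01] t 12.98 [387.4 -67.  174.7] w 48.3 F [-0.1  0.6 -0.5] q [-0.17 -0.12 -0.41  1.28  0.   -0.17]
```

```bash
python3 -m creep '{"angular":[[0,0,-0.07],[0,0,-0.07],[0,0,-0.07],[0,0,-0.07],[0,0,-0.07],[0,0,-0.07],[0,0,-0.07],[0,0,-0.07],[0,0,-0.07],[0,0,-0.07],[0,0,-0.07],[0,0,-0.07],[0,0,-0.07],[0,0,-0.07]],"linear":[[-0.2637,-0.8735,0],[-0.2637,-0.8735,0],[-0.2637,-0.8735,0],[-0.2637,-0.8735,0],[-0.2637,-0.8735,0],[-0.2637,-0.8735,0],[-0.2637,-0.8735,0],[-0.2637,-0.8735,0],[-0.2637,-0.8735,0],[-0.2637,-0.8735,0.1],[-0.2637,-0.8735,0.2],[-0.2637,-0.8735,0.3],[-0.2637,-0.8735,0.34],[-0.2637,-0.8735,0.34]],"gripper":[0.43,0.43,0.43,0.43,0.43,0.43,0.43,0.43,0.43,0.43,0.43,0.43,0.43,0.43]}'; python3 -c "
from h import *
to((492.5,-416.4,5),102.7)
snap('top','g.png',(400,180,490,300),5)"
```

```text
t: 14.15
tcp_pos: [491.2, -412.8, 32.8]
eef_rot: [0.347, -3.116, -0.011]
force: [0.5, -0.0, -0.6]
width: 0.574
lin [-0.0016 -0.01    0.0693] ang [ 0.0025 -0.0018  0.    ] t 14.15 [ 491.2 -412.8   32.8] w 48.8 F [ 0.5 -0.  -0.6] q [-0.7   0.41 -0.1   1.06  0.   -0.92]
```

View pics/g.png

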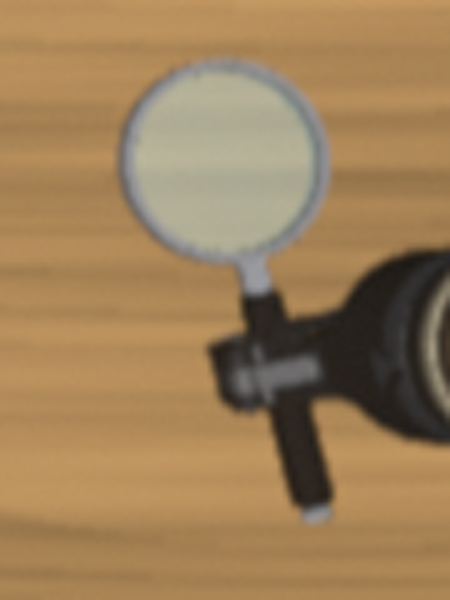

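```bash
python3 -m creep '{"angular":[[0,0,0],[0,0,0],[0,0,0],[0,0,0],[0,0,0]],"linear":[[0,0,0.03],[0,0,0.06],[0,0,0.082],[0,0,0.082],[0,0,0.082]],"gripper":[0.43,0.43,0.5,0.5,0.5]}'; python3 -m creep '{"angular":[[0,0,0],[0,0,0],[0,0,0],[0,0,0],[0,0,0],[0,0,0],[0,0,0]],"linear":[[0,0,0],[0,0,0],[0,0,0],[0,0,0],[0,0,0],[0,0,0],[0,0,0]],"gripper":[0.7,0.7,0.9,0.95,0.95,0.95,0.95]}' 70; python3 -c "
from h import *
to((492.5,-416.4,5),102.7)"
```

```text
t: 14.62
tcp_pos: [492.4, -416.7, 5.6]
eef_rot: [0.343, -3.122, -0.001]
force: [-0.7, 0.1, -0.2]
width: 0.502
t: 15.2
tcp_pos: [493.0, -417.3, 6.8]
eef_rot: [-0.343, 3.122, -0.002]
force: [-0.8, 1.4, 6.3]
width: 0.185
lin [0.0007 0.0024 0.0045] ang [-0.0004  0.0003 -0.0009] t 15.2 [ 493.  -417.3    6.8] w 15.7 F [-0.8  1.4  6.3] q [-0.7   0.43 -0.14  1.    0.   -0.92]
```

```bash
python3 -m creep '{"angular":[[0,0,0],[0,0,0],[0,0,0],[0,0,0],[0,0,0],[0,0,0],[0,0,0],[0,0,0],[0,0,0]],"linear":[[0,0,-0.02],[0,0,-0.07],[0,0,-0.14],[0,0,-0.21],[0,0,-0.28],[0,0,-0.35],[0,0,-0.42],[0,0,-0.47],[0,0,-0.47]],"gripper":[0.95,0.95,0.95,0.95,0.95,0.95,0.95,0.95,0.95]}'
python3 - <<'E'
from h import *
y=np.radians(12.6); d=np.array([np.cos(y),np.sin(y)])
g=np.array([504.6,293.4])-82*d; print(g)
to((*g,190),102.7)
snap('scene','h.png',(130,80,400,280),2.9)
E
```

```text
t: 15.95
tcp_pos: [493.9, -418.1, 199.3]
eef_rot: [-0.342, 3.118, -0.009]
force: [-0.1, -0.3, -0.6]
width: 0.185
[424.57482552 275.51225421]
lin [-0.207   1.7304  0.0135] ang [-0.002   0.0014 -0.0009] t 15.95 [ 493.9 -418.1  199.3] w 15.7 F [-0.1 -0.3 -0.6] q [-0.7   0.36  0.18  1.39 -0.   -0.92]
```

View pics/h.png

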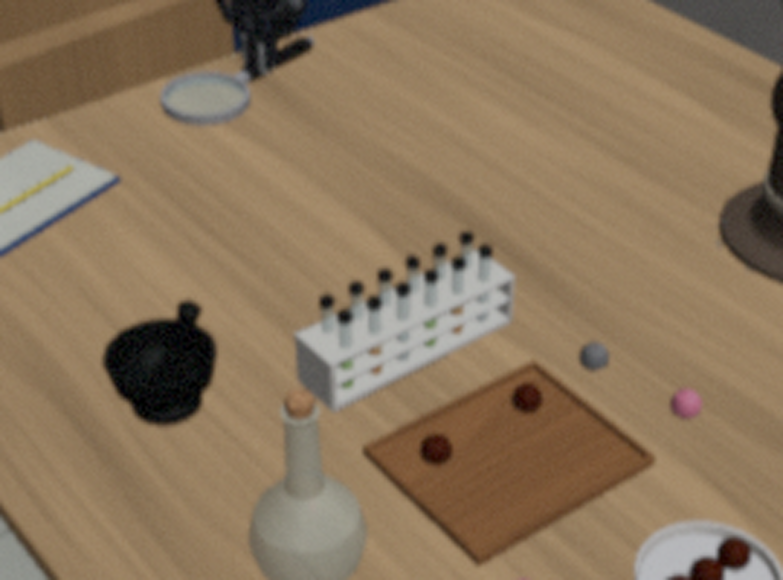

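The lens is held level at about 190 mm and nothing has been disturbed. Now I'll cross above the rack.

```bash
python3 -m creep '{"angular":[[0,0,0],[0,0,0],[0,0,0],[0,0,0],[0,0,0],[0,0,0],[0,0,0],[0,0,0],[0,0,0],[0,0,0],[0,0,0],[0,0,0],[0,0,0],[0,0,0],[0,0,0]],"linear":[[-0.004,0.03,0],[-0.01,0.08,0],[-0.017,0.14,0],[-0.025,0.21,0],[-0.034,0.28,0],[-0.042,0.35,0],[-0.05,0.42,0],[-0.06,0.49,0],[-0.07,0.56,0],[-0.077,0.63,0],[-0.085,0.7,0],[-0.093,0.77,0],[-0.1,0.82,0],[-0.104,0.85,0],[-0.104,0.85,0]],"gripper":[0.95,0.95,0.95,0.95,0.95,0.95,0.95,0.95,0.95,0.95,0.95,0.95,0.95,0.95,0.95]}';python3 -c "
from h import *
to((424.6,275.5,190),102.7)"
```

```text
t: 17.25
tcp_pos: [457.5, -73.3, 191.9]
eef_rot: [0.348, -3.119, -0.003]
force: [0.2, 0.8, -1.0]
width: 0.18
lin [-0.1118  0.8687  0.0062] ang [ 0.0006 -0.0009  0.0001] t 17.25 [457.5 -73.3 191.9] w 15.3 F [ 0.2  0.8 -1. ] q [-0.16  0.02 -0.25  1.31  0.   -0.38]
```

```bash
python3 -m creep '{"angular":[[0,0,0],[0,0,0],[0,0,0],[0,0,0],[0,0,0],[0,0,0],[0,0,0],[0,0,0],[0,0,0],[0,0,0],[0,0,0],[0,0,0],[0,0,0],[0,0,0],[0,0,0],[0,0,0],[0,0,0]],"linear":[[-0.004,0.03,0],[-0.01,0.08,0],[-0.017,0.14,0],[-0.025,0.21,0],[-0.034,0.28,0],[-0.042,0.35,0],[-0.05,0.42,0],[-0.06,0.49,0],[-0.07,0.56,0],[-0.077,0.63,0],[-0.085,0.7,0],[-0.093,0.77,0],[-0.1,0.82,0],[-0.105,0.86,0],[-0.107,0.875,0],[-0.107,0.875,0],[-0.107,0.875,0]],"gripper":[0.95,0.95,0.95,0.95,0.95,0.95,0.95,0.95,0.95,0.95,0.95,0.95,0.95,0.95,0.95,0.95,0.95]}';python3 -c "
from h import *
to((424.6,275.5,66),102.7)"
```

```text
t: 18.67
tcp_pos: [424.8, 274.2, 192.8]
eef_rot: [0.343, -3.121, 0.002]
force: [-0.2, -0.2, -1.5]
width: 0.188
lin [-0.0008  0.0036  0.317 ] ang [-0.0004 -0.0005 -0.0009] t 18.67 [424.8 274.2 192.8] w 16.0 F [-0.2 -0.2 -1.5] q [ 0.57  0.09 -0.16  1.32 -0.    0.35]
```

```bash
python3 -m creep '{"angular":[[0,0,0],[0,0,0],[0,0,0],[0,0,0],[0,0,0],[0,0,0],[0,0,0],[0,0,0],[0,0,0]],"linear":[[0,0.001,0.03],[0,0.002,0.08],[0,0.002,0.14],[0,0.002,0.2],[0,0.002,0.25],[0,0.002,0.29],[0,0.002,0.31],[0,0.002,0.31],[0,0.002,0.31]],"gripper":[0.95,0.95,0.95,0.95,0.95,0.95,0.95,0.95,0.95]}';python3 - <<'E'
from h import *
to((424.6,275.5,66),102.7)
c=ctrl.camera('top'); a=cv2.resize(c['img'][195:285,95:185,::-1],None,fx=4.4,fy=4.4,interpolation=cv2.INTER_CUBIC)
d=ctrl.camera('scene'); b=cv2.resize(d['img'][215:315,320:420,::-1],None,fx=3.96,fy=3.96,interpolation=cv2.INTER_CUBIC)
cv2.imwrite('pics/i.png',np.hstack([a,b])); print(a.shape)
E
```

```text
t: 19.42
tcp_pos: [425.1, 275.0, 70.0]
eef_rot: [0.341, -3.123, 0.0]
force: [-0.0, -0.2, 0.0]
width: 0.177
lin [0.001  0.0015 0.01  ] ang [-0.0001 -0.0001 -0.0012] t 19.42 [425.1 275.   70. ] w 15.1 F [-0.  -0.2  0. ] q [ 0.57  0.14 -0.38  1.05 -0.    0.36]
(396, 396, 3)
```

View pics/i.png

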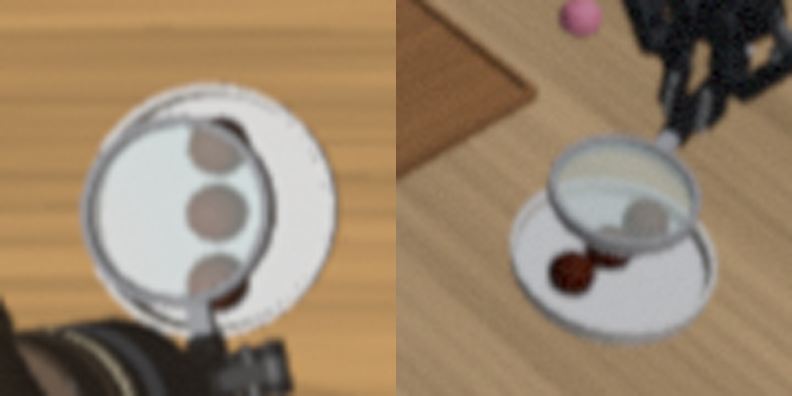

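Run:
```python
from h import *
from scipy.optimize import least_squares
c=ctrl.camera('top'); d=ctrl.camera('scene')
pt=(95+178.5/4.4,195+210/4.4); ps=(320+(622.5-396)/3.96,215+193/3.96)
print("top ray z69.5",ray(c,*pt,69.5),"scene",ray(d,*ps,69.5))
r=least_squares(lambda p:np.r_[np.array(proj(c,p))-pt,np.array(proj(d,p))-ps],[500,290,70]); print("lens tri",r.x,r.fun)
# dish in scene: predicted outline for centres
t=np.linspace(0,2*np.pi,200)
for y in(288,291,294,298):
  P=np.array([proj(d,(504.6+66*np.cos(a),y+66*np.sin(a),16)) for a in t]); Q=(P-[320,215])*3.96+[396,0]
  P=np.array([proj(c,(504.6+66*np.cos(a),y+66*np.sin(a),16)) for a in t]); S=(P-[95,195])*4.4
  print(y,"scene",Q.min(0).round(),Q.max(0).round(),"top",S.min(0).round(),S.max(0).round())
to((424.6,275.5,66),102.7)
```

```text
top ray z69.5 [505.16941728 290.36837581  69.5       ] scene [507.51171087 294.38564701  69.5       ]
lens tri [504.84189646 291.98948511  65.56827401] [-0.14152     0.14835632 -0.23778723  0.02551755]
288 scene [503. 167.] [709. 322.] top [91. 84.] [345. 339.]
291 scene [506. 170.] [712. 325.] top [85. 84.] [339. 339.]
294 scene [509. 172.] [716. 328.] top [79. 84.] [333. 339.]
298 scene [514. 176.] [721. 332.] top [71. 84.] [325. 339.]
lin [ 0.0032 -0.0008  0.0125] ang [ 0.0002  0.0006 -0.001 ] t 19.62 [425.8 276.1  71. ] w 15.4 F [ 0.4 -0.2 -0.1] q [ 0.58  0.14 -0.38  1.05 -0.    0.36]
```

Run:
```python
from h import *
from scipy.optimize import least_squares
c=ctrl.camera('top'); d=ctrl.camera('scene')
t=np.linspace(0,2*np.pi,240)
B=np.array([[47*np.cos(a),47*np.sin(a),h] for a in t for h in(-6,6)])
def ext(x,y,z,p,r):
    W=(R.from_euler('z',12.6,degrees=True)*R.from_euler('xy',[r,p],degrees=True)).apply(B)+[x,y,z]
    T=(np.array([proj(c,w) for w in W])-[95,195])*4.4; S=(np.array([proj(d,w) for w in W])-[320,215])*3.96+[396,0]
    return np.r_[T.min(0),T.max(0),S.min(0),S.max(0)]
obs=np.array([82,117,275,303,547,133,698,253.])
for p,r in((0,0),(3,0),(-3,0),(0,3),(0,-3)):
    f=least_squares(lambda v:ext(*v,p,r)-obs,[505,292,68]); print(p,r,f.x.round(1),f.fun.round(1),round(f.cost,1))
f=least_squares(lambda v:ext(*v)-obs,[505,292,68,0,0],diff_step=1e-3); print(f.x.round(1),f.fun.round(1),f.cost)
```

```text
0 0 [504.9 291.3  66.1] [-3.  -2.6  2.5  4.2 -2.8 -1.3  0.6  2.5] 27.9
3 0 [504.8 291.3  66. ] [-2.7 -2.6  2.4  4.  -2.6 -3.1  0.8  4.1] 34.9
-3 0 [505.1 291.3  66.2] [-3.4 -2.5  2.6  4.2 -2.9  0.5  0.4  0.7] 25.5
0 3 [504.9 291.3  66. ] [-3.9 -2.6  3.4  4.2 -2.8  0.3  0.6  1.1] 30.1
0 -3 [505.  291.4  66.3] [-1.9 -2.6  1.4  4.2 -2.6 -2.8  0.4  3.8] 30.0
[504.7 291.6  66.4 -15.7  -9.6] [-0.9 -1.6  0.   2.6  1.   0.7 -2.8 -0.2] 9.75935065180609
```

```bash
python3 -m creep '{"angular":[[0,0,0],[0,0,0],[0,0,0],[0,0,0],[0,0,0],[0,0,0],[0,0,0],[0,0,0]],"linear":[[0.001,0.001,0.005],[0.002,0.003,0.01],[0.002,0.003,0.0125],[0.002,0.003,0.0125],[0.002,0.003,0.0125],[0.002,0.003,0.0125],[0.002,0.003,0.0125],[0.002,0.003,0.0125]],"gripper":[0.95,0.95,0.95,0.95,0.95,0.95,0.95,0.95]}';python3 - <<'E'
from h import *
to((424.6,275.5,66),102.7)
c=ctrl.camera('top'); a=cv2.resize(c['img'][195:285,95:185,::-1],None,fx=4.4,fy=4.4,interpolation=cv2.INTER_CUBIC)
d=ctrl.camera('scene'); b=cv2.resize(d['img'][80:320,130:420,::-1],(396,328))
b=np.vstack([b,np.zeros((68,396,3),np.uint8)])
cv2.imwrite('pics/j.png',np.hstack([a,b]))
to((424.6,275.5,66),102.7); print(ctrl.state()['joint_velocities'].round(4))
E
```

```text
t: 20.38
tcp_pos: [424.0, 276.8, 64.8]
eef_rot: [-0.343, 3.123, 0.0]
force: [0.2, -0.2, 0.1]
width: 0.184
lin [-0.0008 -0.0034 -0.0031] ang [ 0.      0.     -0.0009] t 20.38 [424.  276.8  64.8] w 15.7 F [ 0.2 -0.2  0.1] q [ 0.58  0.15 -0.39  1.04 -0.    0.36]
lin [-0.0008 -0.0034 -0.0031] ang [ 0.      0.     -0.0009] t 20.48 [424.  276.8  64.8] w 15.3 F [-0.5 -0.3 -1.6] q [ 0.58  0.15 -0.39  1.04  0.    0.36]
[ 0.0008 -0.0001  0.0005  0.0013  0.0007  0.0016]
```

View pics/j.png

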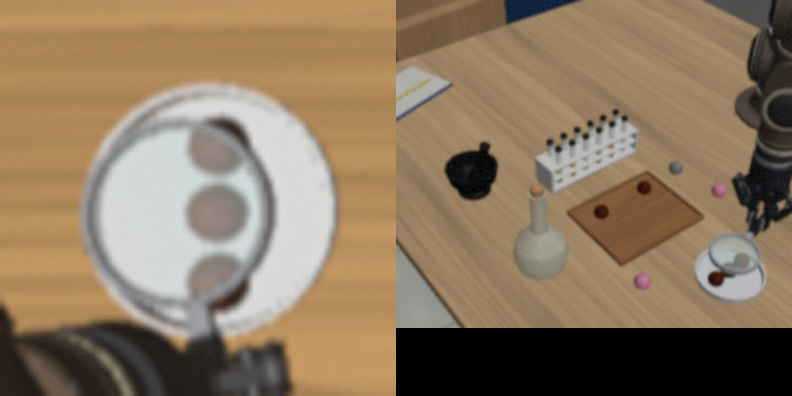

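The lens sits level over the dish. The rack, flask and mortar are untouched, and two conkers remain in the tray. Handing in.

```bash
python3 -c "
from rig import ctrl
print(ctrl.sign_off())"
```

```text
the job is handed in; nothing more can be done
None
```

The job is done and handed in at about 20.5 s of the 72 s allowed. Three conkers now stand in a row on the dish floor, and two are still in the tray. I carried the magnifying glass across above the rack and finished holding it over the dish.

**Last checks**
- **Centring:** the lens centre is within about 2 mm of the dish centre.
- **Height:** by the arm's position and the way the lens was gripped, its underside is about 58 mm above the bench. That is about 29 mm above the conker tops.
- **Steadiness:** the arm was still, with the last force reading under 2 N.
- **Obstacles:** the rack, flask and mortar looked undisturbed in the last picture.

**Where checks disagreed**
- **Camera offset:** the two cameras differ by about 4 mm in y, on the dish and the lens alike. A straight triangulation therefore put the lens about 4 mm lower than the arm's position did; I trusted the arm.
- **Conker row:** in the top view the row sits about 5–6 mm off the dish's centre line in y, but all three are well inside.
- **Lens level:** the images could not fix the tilt closer than a few degrees. I relied on the vertical tool and on having gripped the glass while it lay flat.

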